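# Find the hidden catch of a child-safe box

## Task

Open the child-safe medicine box: one of the five identical square panels in its front rail is the hidden catch, so feel along them with the fingertips, find the one that gives, and press it fully down so that the lid springs ajar and stays so. Press gently, never leaning hard on anything. Do not touch the lid itself, and pick up or disturb nothing that stands on or around the box.

Things in the scene. Friction and masses are not known exactly. Their poses are not given: they have to be found in the camera images.
- box: Wooden child-safe medicine box, fixed to the worktop, 390 mm wide (its y), 85 mm high. Origin at worktop level under the middle of its front rail; z up, x towards its rear, y to its left. The rail's flat top is at z = 85 mm, from x = -40 to +40 mm; the lid lies behind it, flush.
- panels (a point): Centre of the face of the middle panel (box x = y = 0, z = 83 mm), axes as the box. Five identical lighter square wooden panels of 47 mm, in 49 mm wells in the rail, lie in a row at y = -120, -60, 0, +60, +120 mm from here, faces 2 mm below the rail's top. Four are blanks, which give at most 1.5 mm on a stiff cushion (8 N/mm) and spring back; one, any of the five, is the catch. They look alike.
- catch (a joint): How far the catch panel is pressed below its rest, in m: 0 at rest (face 2 mm below the rail's top), 0.008 fully in, at its stop. It sinks straight down under about 3 to 4 N (friction, no spring), at that force all the way, and stays where it is left. It raises the lid in proportion.
- lid: Wooden lid, 106 mm deep, 388 mm wide, 9 mm thick, flush with the rail when shut. Origin on its hinge at the box's rear (box x = 150, y = 0, z = 85 mm); axes as the box when shut. Its front edge rises as the catch sinks: 0.30 rad (about 31 mm) at full press, and stays up when the catch is let go. Must not be touched.
- capsule: Coffee capsule, a white dome 37 mm across and 28 mm high, loose, standing on one plain end of the box's front rail (171 mm to the left of the rail's middle as the robot sees it). Origin under its centre. To be left alone.
- mug: Small green mug, 65x91x52 mm, loose, on the worktop left of the box. Origin under its centre. To be left alone.
- honey_jar: Glass jar of honey, 64 mm across, 96 mm high, loose, left of the box. Origin under its centre. To be left alone.
- teaspoon: Steel teaspoon, 130x27x11 mm, loose, lying far left of the box. Origin under its centre. To be left alone.
- salt_shaker: Salt shaker, 44 mm across, 90 mm high, loose, right of the box. Origin under its centre. To be left alone.
- spice_jar: Spice jar with a red cap, 45 mm across, 106 mm high, loose, right of the box. Origin under its centre. To be left alone.
- tin: Food tin, 57 mm across, 72 mm high, loose, right of the box. Origin under its centre. To be left alone.

How it is judged:
On the way:
1. the catch is pressed fully in by the fingers (value of joint catch above 0.0065 m and contact force between the fingers and anything else above 0.5 N), for 0.05 s.
At the end, for the whole second after the job is handed in: The catch is in by more than 6.5 of its 8 mm, the lid stands ajar by more than 0.22 rad and is at rest, and each loose thing is within 20 mm of where it stood (value of joint catch above 0.0065 m and angle between lid's own z axis and vertical above 0.22 rad and angular speed of lid below 0.05 rad/s and distance of each of capsule, mug, honey_jar, teaspoon, salt_shaker, spice_jar, tin from where it was at the start of the episode below 0.02 m); the robot touches nothing.
It fails at once if the lid is touched by the robot (contact force between any of the fingers, the arm and lid above 0.5 N).
It fails at once if the robot leans hard on something (over 80 N) (contact force between the fingers and anything else above 80 N).
It fails at once if a loose thing is moved by more than 20 mm or lifted (distance of any of capsule, mug, honey_jar, teaspoon, salt_shaker, spice_jar, tin from where it was at the start of the episode above 0.02 m).
It also fails if it takes over 45 s, if anything falls off the work surface, if the arm or the gripper's body presses on something with over 40 N, if the wrist force passes 120 N, or if a joint passes its speed limit or range.

## Robot

A 7-joint arm with a two-finger parallel gripper is mounted at the origin on a cart in front of the work surface, level with it; the furniture and walls round the work are solid. World frame = base frame: x ahead of the robot, y to its left, z up, the work surface at z = 0. Lengths are in m, angles in rad, forces in N, time in s.
With the tool pointing down it reaches from about 0.425 to 1.025 m from the base axis. Payload 9.4 kg.
Tool frame: the origin (TCP) lies between the finger pads; the fingertips stand 25 mm ahead of it and the grasp point (between the pads) lies 6 mm ahead of it; z points along the fingers, y is the line along which they close (so a half turn about z gives the same grasp; the last joint's range is limited). The gripper opens to 85 mm and grips with 20 to 120 N. Pads are 22 mm wide; open, the fingers measure 114 mm over their backs; the gripper's body (76 mm by 85 mm) begins 54 mm behind the grasp point. The pads swing forward as they close: fully open they stand 13 mm farther back than shut.
Start: joints at [-1.353, 0.599, -0.003, 1.599, 0.002, 0.943, -0.08], TCP at [0.211, 0.694, 0.256] pointing down, gripper open.
Joint ranges: [-2.57, 2.57], [-0.35, 1.97], [-1.29, 1.29], [0.11, 2.56], [-1.05, 4.19], [0.11, 1.86], [-2.63, 2.63]. Speed limits (rad/s): [2.22, 2.22, 3.01, 3.01, 3.14, 3.14, 3.14].

## Interface

Orientations are given as a 3x3 rotation matrix whose columns are the frame's x, y, z axes.
In Python, from rig import bot gives the robot as it stands.
- The arm moves only by the shell command python3 -m inch 'ROWS' [FORCE]. ROWS is JSON, a list of rows, each a list of 3 entries, a list of its own where there are three numbers: the shift along the tool's x, y, z in cm, then the turn, a rotation vector about the tool's x, y, z in rad, then the finger opening in cm, from 0 to 8.54. In form: [[[dx, dy, dz], [ax, ay, az], claw], ...]. A call has 1 to 8 rows; each row is the pose to reach, as a shift and turn from the pose commanded when the call began, along the tool's axes at that moment; what a row does not reach only later rows make up. A row lasts 1/8 s, in which the tool goes at most 62.5 mm and 10.7 degrees, less where a joint would pass 70% of its speed; a pose out of reach is approached as far as the arm can. A call with a gripper value outside its range is refused whole. The fingers move at their own pace and stop on an object; FORCE is the grip in N (left out, the last holds). Time passes only in rows, so rows that repeat a pose let the fingers close. It gives the time, the measured TCP pose, the force, the opening and the grip force at its end, in the units of the state.
- bot.observe(): the state, without advancing time (a new reading comes with each control period).
- bot.capture(name): name is "side" or "top"; returns (picture, depth): 384x512x3 uint8, blue, green, red; 384x512 float32, m along the optical axis (not along the pixel's ray), 0 where there is no reading.
- bot.camera_params(name): a dict with "K" (3x3 intrinsics, pixels), "R" (3x3) and "t" (3): a world point X has camera coordinates R X + t. Camera axes: x right, y down, z forward; pixel columns grow to the right and rows downward; lengths in m; the calibration is good to about 2 mm. A picture is of the moment at which its call begins. camera_params takes no time and is no camera call.
- bot.hand_in(): hands the job in; it is judged then, once.
The state is a dict: "time_s": time; "qpos": joint angles; "qd": joint speeds; "effort": joint torques, N m; "tool_pos": TCP position; "eef_rot": TCP orientation; "force": force on the tool from outside, world axes, zero at the start; "wrist_torque": the same for the moment, N m; "gripper_width": opening from 0.0 (shut) to 1.0 (fully open); "grasp_force": force on a finger pad.
Only numpy, scipy, OpenCV 4.12 (cv2) and the standard library are available. Lean on these libraries where they do the work, as an engineer would, in place of code of your own. Each camera call takes 0.05 s, during which the arm holds its last target. There are 200 camera calls.

## Working session

There is one attempt and no reset: what is moved stays moved. The work goes in short steps, Python scripts to look and compute and a shell command to move; the robot and the scene stay as the last step left them, time stands still between calls to the robot, and variables do not carry over. Pictures are saved under pics/ and viewed, at most 10 in all, crops included, and the job is handed in when it is done.

```bash
mkdir -p pics; python3 - <<'E'
from rig import bot
import cv2,numpy as np
for n in("top","side"):
    p,d=bot.capture(n); cv2.imwrite(f"pics/{n}0.png",p); np.save(f"{n}_d.npy",d)
s=bot.observe(); print(s)
E
```

```text
{'time_s': 0.1, 'qpos': array([-1.35270161,  0.6000419 , -0.00252385,  1.60005716,  0.00179464,
        0.94296042, -0.07982593]), 'qd': array([ 8.78826186e-04, -8.51694501e-04, -9.28968926e-05, -6.38109206e-04,
        1.78455008e-03, -2.21462997e-03,  1.62961845e-04]), 'effort': array([ 5.32038423e-03, -7.77988315e+01,  1.57012559e+00, -2.58626783e+01,
        1.26619876e-02,  5.49694421e-03,  1.47788120e-05]), 'tool_pos': array([0.2105463 , 0.6933281 , 0.25550332]), 'eef_rot': array([[-9.56865691e-01,  2.90530492e-01, -2.87298561e-04],
       [ 2.90530599e-01,  9.56864624e-01, -1.43638927e-03],
       [-1.42409052e-04, -1.45790064e-03, -9.99998927e-01]]), 'force': array([ 0.04606954, -0.23301241,  0.07601693]), 'wrist_torque': array([0.01598896, 0.02270042, 0.03111021]), 'grasp_force': 0.0, 'gripper_width': 1.0000867204829205}
```

View pics/top0.png

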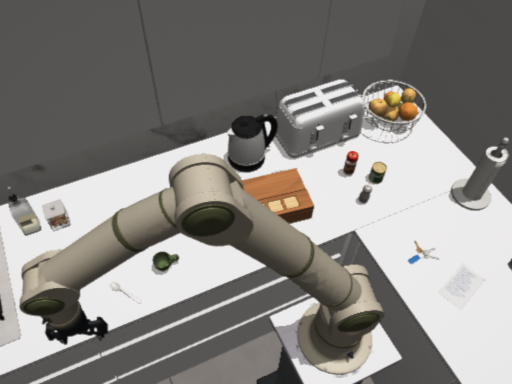

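View pics/side0.png

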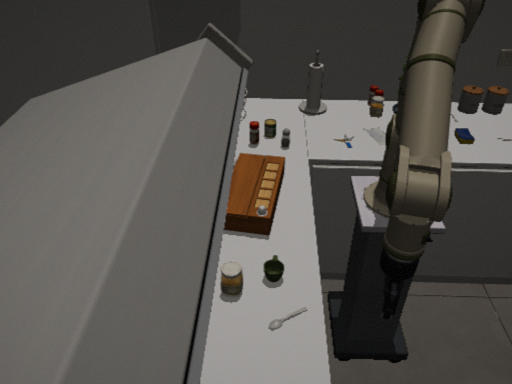

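The top view shows the box at about (275,200), with two panels visible at (275,206) and (291,203) and the arm covering the rest. The side view shows all five panels from (273,167) to (264,202), with the capsule near (262,210). I'll enlarge both.

```bash
python3 - <<'E'
import cv2,numpy as np
s=cv2.imread("pics/side0.png")[145:240,220:300]; t=cv2.imread("pics/top0.png")[165:235,235:325]
a=cv2.resize(s,None,fx=6,fy=6,interpolation=cv2.INTER_CUBIC)
cv2.imwrite("pics/s1.png",a)
cv2.imwrite("pics/t1.png",cv2.resize(t,None,fx=8,fy=8,interpolation=cv2.INTER_CUBIC))
E
cat > h.py <<'E'
import numpy as np
from rig import bot
def onplane(n,u,v,z):
    c=bot.camera_params(n);K,R,t=map(np.array,(c["K"],c["R"],c["t"]))
    r=R.T@np.linalg.solve(K,[u,v,1]);o=-R.T@t
    return o+r*(z-o[2])/r[2]
def deproj(n,u,v,d):
    c=bot.camera_params(n);K,R,t=map(np.array,(c["K"],c["R"],c["t"]))
    return R.T@(np.linalg.solve(K,[u,v,1])*d-t)
def proj(n,X):
    c=bot.camera_params(n);K,R,t=map(np.array,(c["K"],c["R"],c["t"]))
    q=K@(R@np.array(X)+t);return q[:2]/q[2]
E
```

```text
(no output)
```

View pics/s1.png

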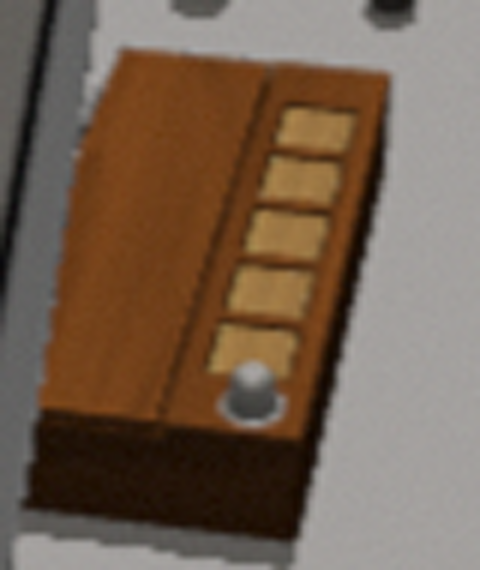

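View pics/t1.png

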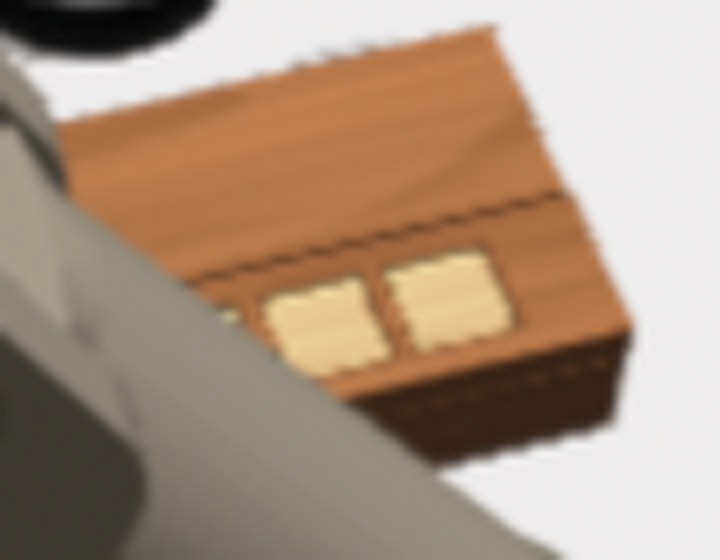

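The side crop shows five panel centres at crop pixels (316,130), (300,181), (285,236), (270,293) and (253,350). The rail's front corners are at (389,73) and (300,437), and the capsule stands past the near panel. In the top crop, two panels are at (450,302) and (328,327), and the front-right corner is at (631,328).

```bash
python3 - <<'E'
from h import *
S=lambda u,v:((u+.5)/6-.5+220,(v+.5)/6-.5+145)
T=lambda u,v:((u+.5)/8-.5+235,(v+.5)/8-.5+165)
P=[(316,130),(300,181),(285,236),(270,293),(253,350)]
W=np.array([onplane("side",*S(*p),.083) for p in P])[:,:2]; print("side panels\n",W.round(4))
W2=np.array([onplane("top",*T(*p),.083) for p in [(450,302),(328,327)]])[:,:2];print("top",W2.round(4))
for n,f,pts in(("side",S,[(389,73),(300,437),(43,408),(122,50)]),("top",T,[(631,328),(494,27)])):
    print(n,np.array([onplane(n,*f(*p),.085) for p in pts])[:,:2].round(4))
D=np.load("side_d.npy")
for p in P:
    u,v=S(*p);print(deproj("side",u,v,D[round(v),round(u)]).round(4))
# fit row: spacing 0.06
k=np.array([2,1,0,-1,-2])*.06
d=(k[:,None]*W).sum(0);d/=np.linalg.norm(d);c=W.mean(0)
print("centre",c,"boxyaw",np.arctan2(-d[0],d[1]),"fit spacing",np.polyfit(k/.06,(W-c)@d,1))
print("cap", onplane("side",*S(251,408),.085))
E
```

```text
side panels
 [[ 0.4781 -0.0861]
 [ 0.4878 -0.0269]
 [ 0.4962  0.0333]
 [ 0.504   0.0922]
 [ 0.5126  0.1477]]
top [[ 0.4782 -0.0875]
 [ 0.4887 -0.0305]]
side [[ 0.429  -0.1549]
 [ 0.4836  0.2273]
 [ 0.6309  0.2076]
 [ 0.6135 -0.1767]]
top [[ 0.4301 -0.1547]
 [ 0.6127 -0.182 ]]
[ 0.4781 -0.0844  0.0842]
[ 0.4878 -0.0288  0.0817]
[0.4961 0.0342 0.0836]
[0.504  0.0909 0.082 ]
[0.5126 0.1474 0.0828]
centre [0.49573764 0.0320239 ] boxyaw 2.9972218912811486 fit spacing [ 5.92811407e-02 -7.14577091e-18]
cap [0.51206091 0.20302177 0.085     ]
```

Both cameras agree to about 2 mm. The middle panel is at (0.496, 0.032), the panel row runs along (0.1425, 0.990), and the panel heights and spacing match the description. I'll move above the left panel with the gripper shut.

```bash
python3 -m inch '[[[-44.7,-43.1,5],[0,0,-0.152],0],[[-44.7,-43.1,5],[0,0,-0.152],0],[[-44.7,-43.1,5],[0,0,-0.152],0],[[-44.7,-43.1,5],[0,0,-0.152],0],[[-44.7,-43.1,5],[0,0,-0.152],0],[[-44.7,-43.1,5],[0,0,-0.152],0],[[-44.7,-43.1,5],[0,0,-0.152],0],[[-44.7,-43.1,5],[0,0,-0.152],0]]' 20
cat >> h.py <<'E'
C=np.array([.496,.0318]);YB=np.array([.1425,.9898])
def go(k,z):
    s=bot.observe();p=s["tool_pos"];R=s["eef_rot"]
    g=np.r_[C+k*.06*YB,z]
    y=R[:2,1]
    print("t",s["time_s"],"pos",p.round(4),"shift cm",(100*R.T@(g-p)).round(2),"turn z",round(float(-(np.arctan2(YB[1],YB[0])-np.arctan2(y[1],y[0]))),3),"tilt",R[:2,2].round(4),"w",s["gripper_width"],"F",s["force"].round(2))
E
python3 -c "from h import *;go(2,.15)"
```

```text
time_s: 1.1
tool_pos: [0.4542, 0.2567, 0.216]
eef_rot: [[-0.99, 0.142, 0.0], [0.142, 0.99, 0.0], [-0.0, 0.0, -1.0]]
force: [0.4, 1.5, -1.1]
gripper_width: -0.005
grasp_force: 0.0
t 1.1 pos [0.4542 0.2567 0.216 ] shift cm [-7.34 -9.67  6.6 ] turn z 0.0 tilt [0.0001 0.    ] w -0.004631997673373565 F [ 0.42  1.54 -1.12]
```

```bash
python3 -m inch '[[[-7.3,-9.7,0],[0,0,0],0],[[-7.3,-9.7,0],[0,0,0],0],[[-7.3,-9.7,4],[0,0,0],0],[[-7.3,-9.7,6.6],[0,0,0],0],[[-7.3,-9.7,6.6],[0,0,0],0],[[-7.3,-9.7,6.6],[0,0,0],0]]'
python3 -c "from h import *;go(2,.112)"
python3 - <<'E'
from rig import bot
import cv2
p,d=bot.capture("side");cv2.imwrite("pics/s2.png",cv2.resize(p[125:245,210:310],None,fx=5,fy=5,interpolation=cv2.INTER_CUBIC))
E
```

```text
time_s: 1.85
tool_pos: [0.5121, 0.1524, 0.1508]
eef_rot: [[-0.99, 0.142, 0.0], [0.142, 0.99, 0.0], [-0.0, 0.0, -1.0]]
force: [-0.1, 0.5, -0.0]
gripper_width: 0.001
grasp_force: 0.0
t 1.85 pos [0.5121 0.1524 0.1508] shift cm [-0.12 -0.16  3.88] turn z 0.001 tilt [0.0004 0.0001] w 0.0013504796405976922 F [-0.12  0.52 -0.05]
```

View pics/s2.png

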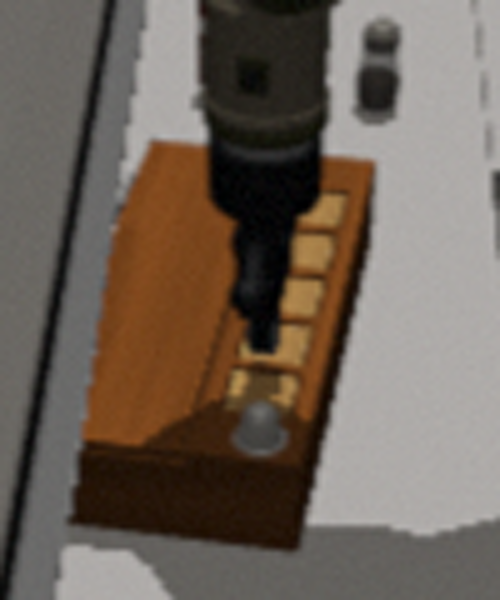

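The tip, at crop pixel (262,350), hangs over the left panel and its shadow falls on that panel. I'll descend to just above the face.

```bash
python3 -m inch '[[[-0.1,-0.15,2],[0,0,0],0],[[-0.1,-0.15,3.6],[0,0,0],0],[[-0.1,-0.15,3.9],[0,0,0],0],[[-0.1,-0.15,3.9],[0,0,0],0]]'
python3 -c "
from h import *;go(2,.108);print(onplane('side',210+262/5,125+350/5,.126))"
```

```text
time_s: 2.4
tool_pos: [0.5127, 0.1506, 0.1113]
eef_rot: [[-0.99, 0.142, -0.0], [0.142, 0.99, -0.0], [0.0, -0.0, -1.0]]
force: [-0.1, 0.2, 0.9]
gripper_width: -0.007
grasp_force: 0.0
t 2.4 pos [0.5127 0.1506 0.1113] shift cm [-0.04  0.    0.33] turn z 0.0 tilt [-0.0001 -0.0001] w -0.007185804492598406 F [-0.09  0.17  0.89]
[0.51034833 0.15730641 0.126     ]
```

```bash
python3 -m inch '[[[0,0,0.2],[0,0,0],0],[[0,0,0.3],[0,0,0],0],[[0,0,0.4],[0,0,0],0],[[0,0,0.4],[0,0,0],0]]'
python3 -m inch '[[[0,0,0.1],[0,0,0],0],[[0,0,0.1],[0,0,0],0]]'
```

```text
time_s: 2.9
tool_pos: [0.5128, 0.1505, 0.1075]
eef_rot: [[-0.99, 0.142, 0.0], [0.142, 0.99, 0.0], [-0.0, 0.0, -1.0]]
force: [-1.9, -0.2, 5.6]
gripper_width: 0.002
grasp_force: 2.5
time_s: 3.15
tool_pos: [0.5129, 0.1505, 0.1068]
eef_rot: [[-0.99, 0.142, 0.001], [0.142, 0.99, 0.0], [-0.001, 0.0, -1.0]]
force: [-2.8, -0.3, 9.6]
gripper_width: 0.004
grasp_force: 5.0
```

The force rises about 6 N/mm past 9 N, so this is a blank. Next panel, 60 mm to the right.

```bash
python3 -m inch '[[[0,0,-1.5],[0,0,0],0],[[0,0,-1.5],[0,0,0],0],[[0,-6,-1.5],[0,0,0],0],[[0,-6,-1.5],[0,0,0],0],[[0,-6,-1.0],[0,0,0],0],[[0,-6,-0.3],[0,0,0],0],[[0,-6,-0.3],[0,0,0],0]]'
python3 -c "from h import *;go(1,.108)"
python3 -m inch '[[[0,0,0.1],[0,0,0],0],[[0,0,0.2],[0,0,0],0],[[0,0,0.3],[0,0,0],0],[[0,0,0.4],[0,0,0],0],[[0,0,0.4],[0,0,0],0]]'
```

```text
time_s: 4.03
tool_pos: [0.5039, 0.0919, 0.1084]
eef_rot: [[-0.99, 0.141, -0.001], [0.141, 0.99, -0.0], [0.001, -0.0, -1.0]]
force: [0.2, 0.3, -0.3]
gripper_width: -0.002
grasp_force: 0.0
t 4.025 pos [0.5039 0.0919 0.1084] shift cm [-0.08 -0.07  0.04] turn z 0.002 tilt [-0.0011 -0.    ] w -0.00184574886941051 F [ 0.21  0.27 -0.29]
time_s: 4.65
tool_pos: [0.5043, 0.0911, 0.1052]
eef_rot: [[-0.99, 0.142, 0.0], [0.142, 0.99, 0.0], [-0.0, 0.0, -1.0]]
force: [0.3, 1.4, 1.3]
gripper_width: 0.0
grasp_force: 0.6
```

At 0.105 m the force is only about 1.3 N, so this panel gives. I'll keep going down.

```bash
python3 -m inch '[[[0,0,0.1],[0,0,0],0],[[0,0,0.2],[0,0,0],0],[[0,0,0.3],[0,0,0],0],[[0,0,0.3],[0,0,0],0]]'
python3 -m inch '[[[0,0,0.1],[0,0,0],0],[[0,0,0.2],[0,0,0],0],[[0,0,0.2],[0,0,0],0]]'
```

```text
time_s: 5.15
tool_pos: [0.5042, 0.0909, 0.102]
eef_rot: [[-0.99, 0.142, 0.0], [0.142, 0.99, -0.0], [-0.0, -0.0, -1.0]]
force: [0.5, 0.7, 0.4]
gripper_width: 0.001
grasp_force: 0.4
time_s: 5.52
tool_pos: [0.5042, 0.0909, 0.1001]
eef_rot: [[-0.99, 0.142, 0.0], [0.142, 0.99, -0.0], [-0.0, -0.0, -1.0]]
force: [0.0, 0.0, 2.3]
gripper_width: 0.002
grasp_force: 1.1
```

```bash
python3 -m inch '[[[0,0,0.1],[0,0,0],0],[[0,0,0.2],[0,0,0],0],[[0,0,0.2],[0,0,0],0],[[0,0,0.2],[0,0,0],0]]'
```

```text
time_s: 6.02
tool_pos: [0.5042, 0.0909, 0.0998]
eef_rot: [[-0.99, 0.143, 0.001], [0.143, 0.99, 0.0], [-0.001, 0.0, -1.0]]
force: [-4.9, -0.0, 29.7]
gripper_width: 0.001
grasp_force: 14.7
```

The tip has reached the stop at 0.0998 m with 30 N, about 8 mm down. I'll retreat straight up and check the lid.

```bash
python3 -m inch '[[[0,0,-1],[0,0,0],0],[[0,0,-3],[0,0,0],0],[[0,0,-8],[0,0,0],0],[[0,0,-14],[0,0,0],0],[[0,0,-14],[0,0,0],0],[[0,0,-14],[0,0,0],0],[[0,0,-14],[0,0,0],0]]'
python3 - <<'E'
from rig import bot
import cv2
p,d=bot.capture("side");cv2.imwrite("pics/s3.png",cv2.resize(p[125:345,200:340],None,fx=2.7,fy=2.7,interpolation=cv2.INTER_CUBIC))
E
```

```text
time_s: 6.9
tool_pos: [0.5034, 0.0908, 0.2368]
eef_rot: [[-0.99, 0.142, -0.003], [0.142, 0.99, -0.001], [0.002, -0.001, -1.0]]
force: [0.6, 0.0, -0.6]
gripper_width: -0.003
grasp_force: 0.0
```

View pics/s3.png

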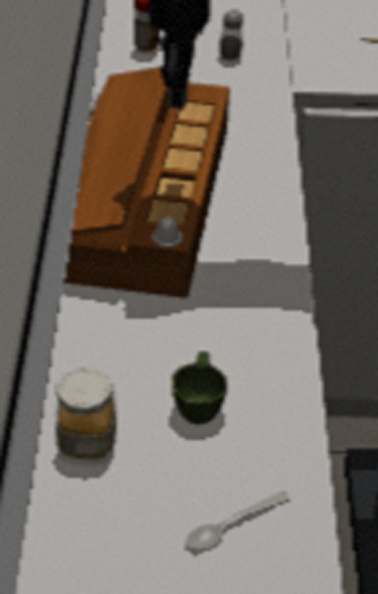

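The lid stands ajar, with its raised front edge at crop x of about 125 to 165. The capsule at (167,230) and the other items in view are where they stood, and the gripper is clear.

```bash
python3 -c "from rig import bot;print(bot.hand_in())"
```

```text
the job is handed in; nothing more can be done
None
```

The catch was the panel 60 mm left of the middle: I pressed it down to its stop with at most about 30 N at the readings, the lid stands ajar, nothing in the final picture had moved, and I handed the job in at about 7 s; the hand-in returned no verdict.

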